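Gauge the rack loader's stop gap and trip its limit switch

TASK

On the bench stands a sample-rack loader: set its stop gap with the flat-handled gauge (rectangular grip, not the round-knobbed one). Take it out of the wooden stand and lower its blade, without dropping it, into the gap between the loader's two metal jaws until its flange rests flat on them, and leave it standing there. Then push the loader's roller-lever limit switch down by hand until it clicks, let it spring back up, and leave the other gauge and the other things on the bench where they are.

Things in the scene. Friction and masses are not known exactly. Their poses are not given: they have to be found in the camera images.
- gauge_handle (a point): The gauge to use: loose, steel, 0.15 to 0.26 kg, standing upright. From the top: rectangular handle 16 (x) x 44 (y) x 52 mm tall; flange 24 x 58 x 6 mm; flat blade 5 (x) x 40 (y) mm, 45 mm long, thinner at the tip. This point is the handle's centre: 26 mm below its top, 32 mm above the flange's underside, 77 mm above the tip. z is up; a half turn about z changes nothing.
- gauge2_handle (a point): The other gauge, to be left alone: a round knob 34 mm in diameter, 32 mm tall, on a 20 mm neck, a round flange and a narrower blade. It stands in the other slot of the stand, which of the two slots changes. This point is on its axis 26 mm below its top.
- stand: Fixed light-wood block, 60 (x) x 230 (y) x 55 mm tall, origin under its centre. Two slots in its top, 9 x 48 mm, 49 mm deep, at y = +60 and -60 mm, hold the two gauges with their flanges resting on the top and their blades along its y.
- gap (a point): The loader's stop gap: centre of its mouth, level with the tops of the two 20 mm thick jaws, 90 mm above the table. The gap is 8 mm wide (x), 52 mm long (y), 70 mm deep, closed at its ends by grey side guides 3 mm lower; bevelled lips make the mouth 16 mm wide at the top. z is up. With the gauge home, flange on the jaws, its handle's centre is 32 mm above this point.
- roller (a point): Centre of the black roller (22 mm in diameter, 14 mm wide) at the end of the limit switch's 70 mm steel arm, right of the gap. At rest it is 104 mm above the table. The arm slopes up 20 degrees from its pivot towards -x, roughly to the robot; the grey housing, 42 x 34 mm, top 100 mm above the table, stands behind. Axes turn with the arm; y is the level axis of pivot and roller.
- roller_arm (a joint): Angle of the switch arm, rad: 0 at rest (up), grows as the roller is pushed down; the switch clicks when the arm is level, 0.35 (roller 24 mm lower), and the arm stops at 0.70 (roller 48 mm lower). A spring drives it back to 0: about 1.5 N at the roller to start, 4.5 N at the click, 7.5 N at the stop.
- loader: The rack loader, fixed: aluminium deck 240 (x) x 280 (y) x 20 mm, origin under the deck's centre, with a white housing 55 mm deep and 90 mm tall along its far (+x) edge. The gap and the switch stand on the deck, the gap on its left (+y) and the switch on its right (-y); their places on it vary.
- wrench: Steel wrench, 150 mm long, lying on the deck's near edge. To be left alone.
- tube_rack: Low black tube rack, 100 x 170 x 30 mm, beyond the stand. To be left alone; origin under its centre.
- pot: White plastic cup, 70 mm wide, 80 mm tall, near the robot. To be left alone; origin under its centre.
- spray: Clear bottle, 66 mm wide, 190 mm tall, right of the loader. To be left alone; origin under its centre.
There are look-alikes about, which are no part of the job. What is shaped like the part that bears gauge_handle but orange or purple is not meant.

How it is judged:
By the outcome, as a careful person would: the job done as asked, in the order asked, and still so for the second after the job is handed in, with the robot touching nothing.
It also fails if it takes over 58 s, if anything falls off the work surface, if the arm or the gripper's body presses on something with over 40 N, if the wrist force passes 120 N, or if a joint passes its speed limit or range.

ROBOT

A 7-joint arm with a two-finger parallel gripper is mounted at the origin on the work surface. World frame = base frame: x ahead of the robot, y to its left, z up, the work surface at z = 0. Lengths are in m, angles in rad, forces in N, time in s.
With the tool pointing down it reaches from about 0.4 to 0.925 m from the base axis. Payload 5.6 kg.
Tool frame: the origin (TCP) lies midway between the tips of the shut fingers; the grasp point (between the pads) lies 19 mm behind it; z points along the fingers, y is the line along which they close (so a half turn about z gives the same grasp; the last joint's range is limited). The gripper opens to 85 mm and grips with 20 to 120 N. Pads are 22 mm wide; open, the fingers measure 114 mm over their backs; the gripper's body (76 mm by 85 mm) begins 54 mm behind the grasp point. The pads swing forward as they close: fully open they stand 13 mm farther back than shut.
Start: joints at [1.139, 0.468, -0.012, 1.603, 0.006, 1.071, -0.056], TCP at [0.246, -0.602, 0.207] pointing down, gripper open.
Joint ranges: [-2.53, 2.53], [-0.31, 2.02], [-1.57, 1.55], [0.28, 2.44], [-1.29, 4.43], [0.15, 1.84], [-2.92, 2.92]. Speed limits (rad/s): [2.57, 2.57, 3.14, 3.14, 3.14, 3.14, 3.14].

INTERFACE

Orientations are given as a unit quaternion [w, x, y, z].
In Python, from cell import get_obs, grab_frame, finish_job, find_in gives the robot as it stands.
- The arm moves only by the tool move_arm, never from a script. Its argument "steps" is a list of rows, each a list of 7 numbers: the shift along the tool's x, y, z in m, then the turn, a rotation vector about the tool's x, y, z in degrees, then the closure, from -1 (fully open) to 1 (shut). A call has 1 to 5 rows; each row is the pose to reach, as a shift and turn from the pose commanded when the call began, along the tool's axes at that moment; what a row does not reach only later rows make up. A row lasts 1/10 s, in which the tool goes at most 50 mm and 8.59 degrees, less where a joint would pass 70% of its speed; a pose out of reach is approached as far as the arm can. A call with a gripper value outside its range is refused whole. The fingers move at their own pace and stop on an object; "squeeze" is the grip in N (left out, the last holds). Time passes only in rows, so rows that repeat a pose let the fingers close. It gives the time, the measured TCP pose, the force, the opening and the grip force at its end, in the units of the state.
- get_obs(): the state, without advancing time (a new reading comes with each control period).
- grab_frame(name): name is "scene" or "top"; returns a dict with "color" (420x560x3 uint8, red, green, blue), "camera_matrix" (3x3 intrinsics, pixels), "k1" (the pictures are not rectified: a ray, as slopes to the right and down, at radius r is drawn at 1 + k1 r^2 times it, then the intrinsics apply), "R" (3x3) and "t" (3): a world point X has camera coordinates R X + t. Camera axes: x right, y down, z forward; pixel columns grow to the right and rows downward; lengths in m; the calibration is good to about 2 mm. A picture is of the moment at which its call begins. There is no depth.
- finish_job(): hands the job in; it is judged then, once.
Trained networks look in a picture, given as the dict that the camera call returned (one of the last four; its "shot" number tells which), for a name from the list of things; names that differ only in an ending like _2 or _b are one class to them, and where a whole thing is asked for, a point or a joint stands for the part that bears it (a point fixed in the world has none). Each returns a list of dicts, best first, with "score" (0 to 1); they miss things now and then, are a little off and sometimes report something else, mostly with a low value. They report only what shows in the picture. A call takes as long as a camera call. They do not tell look-alikes from the thing itself.
- find_in(target, picture): "xyz" ([x, y, z] in m, in world coordinates, good to about 4 mm: the middle of the surface that is visible of it).
The state is a dict: "t": time; "qpos": joint angles; "joint_vel": joint speeds; "effort": joint torques, N m; "ee_pos": TCP position; "eef_rot": TCP orientation; "force": force on the tool from outside, world axes, zero at the start; "wrist_torque": the same for the moment, N m; "finger_gap": finger opening in m; "gripper_force": force on a finger pad.
Only numpy, scipy, OpenCV 4.12 (cv2) and the standard library are available. Lean on these libraries where they do the work, as an engineer would, in place of code of your own. Each camera call takes 0.05 s, during which the arm holds its last target. There are 200 camera calls.

## Working session

There is one attempt and no reset: what is moved stays moved. The work goes in short steps, Python scripts to look and compute and a tool call to move; the robot and the scene stay as the last step left them, time stands still between calls to the robot, and variables do not carry over. Pictures are saved under pics/ and viewed, at most 10 in all, crops included, and the job is handed in when it is done.

Besides the shell and the picture viewer there is one more tool, called after ">>>" as name(argument=value, ...) on one line, values as JSON. move_arm: Moves the arm, as the interface text tells. Its arguments: {"type":"object","properties":{"steps":{"type":"array","items":{"type":"array","items":{"type":"number"}}},"squeeze":{"type":"number"}},"required":["steps"]}

```bash
ls; mkdir -p pics
cat > h.py <<'E'
import numpy as np, cv2
from cell import get_obs, grab_frame, finish_job, find_in
def save(f,n,crop=None,s=1):
    im=f["color"][:,:,::-1]
    if crop: a,b,c,d=crop; im=im[b:d,a:c]
    if s!=1: im=cv2.resize(im,None,fx=s,fy=s,interpolation=cv2.INTER_CUBIC)
    cv2.imwrite("pics/"+n,im)
def proj(f,X):
    K=np.array(f["camera_matrix"]);c=np.array(f["R"])@np.array(X,float)+np.array(f["t"])
    u=c[:2]/c[2];u=u*(1+f["k1"]*(u@u));return K[:2,:2]@u+K[:2,2]
def ray(f,p):
    K=np.array(f["camera_matrix"]);d=(np.array(p,float)-K[:2,2])/[K[0,0],K[1,1]];u=d.copy()
    for _ in range(20):u=d/(1+f["k1"]*(u@u))
    R=np.array(f["R"]);return -R.T@np.array(f["t"]),R.T@np.array([u[0],u[1],1])
def atz(f,p,z):
    o,d=ray(f,p);return o+d*(z-o[2])/d[2]
E
python3 - <<'E'
from h import *
o=get_obs();print(o["t"],o["ee_pos"],o["eef_rot"],o["finger_gap"])
F={n:grab_frame(n) for n in("scene","top")}
for n,f in F.items():
    save(f,n+"0.png",s=1.42)
    for t in["gauge_handle","gauge2_handle","stand","gap","roller","loader","wrench","pot","spray","tube_rack"]:
        for r in find_in(t,f)[:3]:
            print(n,t,np.round(r["xyz"],3),round(r["score"],2),np.round(proj(f,r["xyz"])))
E
```

```text
pics
0.0 [ 0.24610249 -0.60095201  0.20591811] [-8.73984416e-04  9.81174083e-01  1.93123280e-01 -2.30107592e-04] 0.08559108297076891
scene gauge_handle [ 0.531 -0.387  0.09 ] 0.72 [237. 171.]
scene gauge_handle [ 0.475 -0.509  0.074] 0.69 [234. 153.]
scene gauge_handle [ 0.398 -0.379  0.065] 0.55 [274. 166.]
scene gauge2_handle [ 0.502 -0.269  0.093] 0.8 [265. 186.]
scene gauge2_handle [ 0.347 -0.194  0.054] 0.3 [320. 192.]
scene stand [ 0.523 -0.305  0.045] 0.82 [254. 195.]
scene stand [ 0.757 -0.122  0.098] 0.72 [214. 244.]
scene gap [0.604 0.167 0.07 ] 0.93 [330. 298.]
scene roller [0.594 0.038 0.092] 0.69 [301. 258.]
scene roller [ 0.533 -0.389  0.087] 0.34 [237. 172.]
scene loader [0.657 0.149 0.021] 0.91 [307. 316.]
scene wrench [0.484 0.088 0.027] 0.77 [345. 270.]
scene wrench [0.596 0.031 0.091] 0.53 [299. 256.]
scene pot [ 0.346 -0.193  0.054] 0.81 [321. 192.]
scene spray [ 0.755 -0.12   0.096] 0.71 [215. 244.]
scene tube_rack [ 0.719 -0.358  0.029] 0.65 [189. 211.]
top gauge_handle [ 0.384 -0.384  0.092] 0.94 [392. 295.]
top gauge_handle [ 0.518 -0.381  0.11 ] 0.88 [391. 230.]
top gauge_handle [ 0.473 -0.508  0.083] 0.55 [448. 252.]
top gauge2_handle [ 0.495 -0.272  0.114] 0.86 [339. 240.]
top stand [ 0.506 -0.327  0.054] 0.96 [359. 236.]
top gap [0.592 0.15  0.084] 0.59 [140. 193.]
top roller [0.579 0.036 0.106] 0.65 [191. 198.]
top loader [0.62  0.091 0.022] 0.58 [176. 186.]
top wrench [0.488 0.088 0.026] 0.87 [174. 243.]
top pot [ 0.335 -0.206  0.028] 0.63 [303. 313.]
top spray [ 0.732 -0.139  0.126] 0.61 [276. 125.]
top tube_rack [ 0.702 -0.367  0.032] 0.85 [373. 153.]
```

View pics/scene0.png

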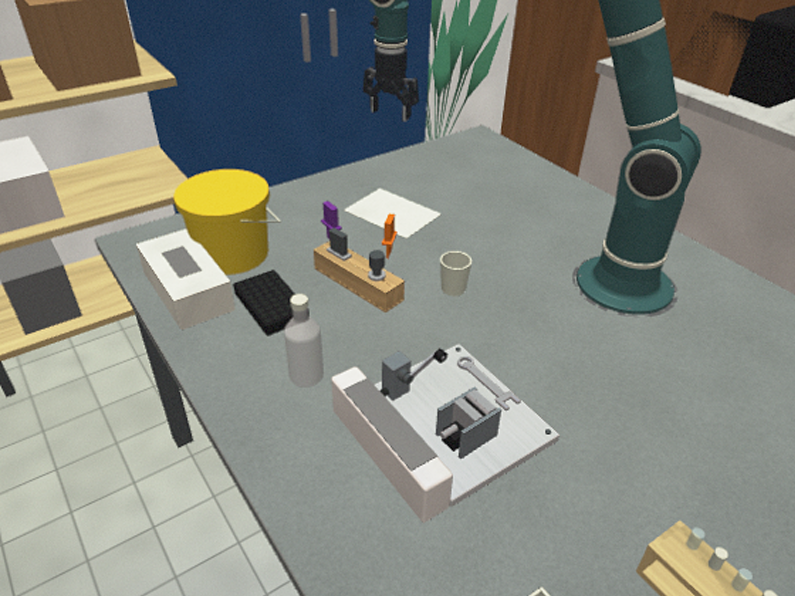

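View pics/top0.png

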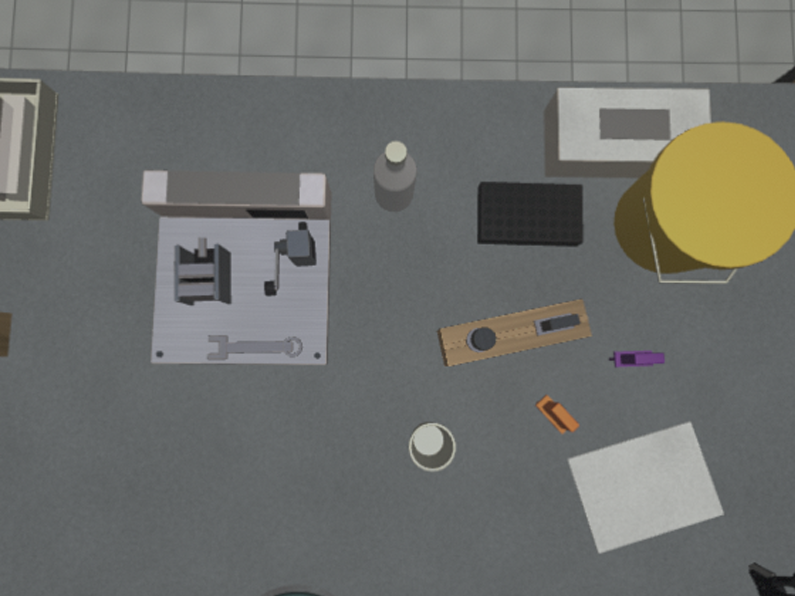

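The scene shows the grey flat-handled gauge in the stand at scene px (237,171), top px (391,230). The round knob is at top (339,240). Candidates in the top view are grey flat (391,230), purple (448,252), orange (392,292) and the round knob (339,240). By the description I choose the grey one in the stand, and I'll check it in a close crop.

Run:
```python
from h import *
f=grab_frame("top");g=grab_frame("scene")
a=cv2.resize(f["color"][205:265,300:430,::-1],None,fx=6,fy=6,interpolation=cv2.INTER_CUBIC)
save(f,"a.png",(300,200,433,270),6)
save(f,"b.png",(105,115,238,215),6)
save(g,"c.png",(215,130,335,220),6)
save(g,"d.png",(255,240,375,330),6)
```

```text
(no output)
```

View pics/a.png

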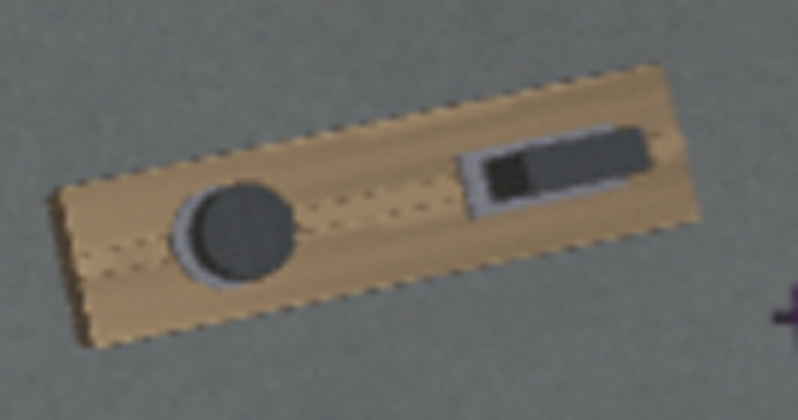

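View pics/b.png

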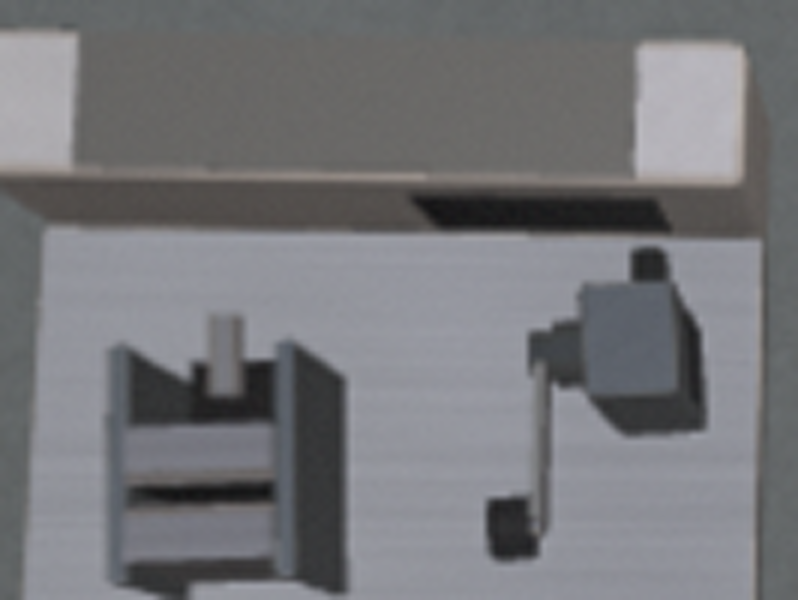

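View pics/d.png

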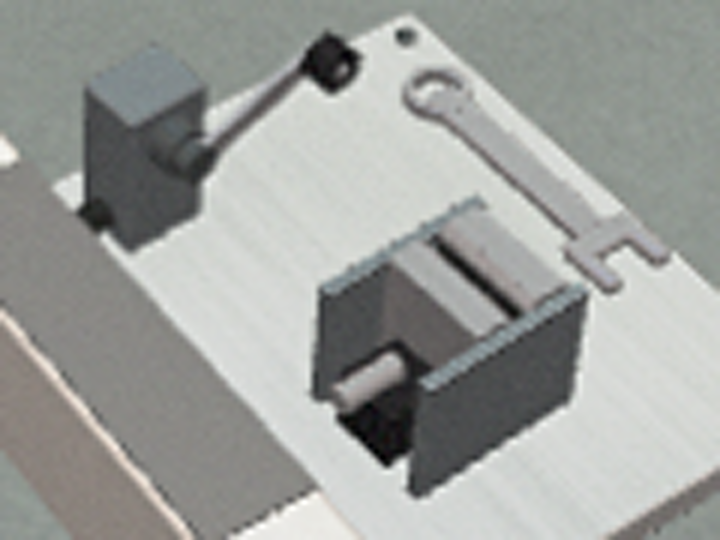

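The crop shows the grey rectangular handle top around crop (528-648,130-195), standing in the stand's right slot, so the choice is right. The loader crop shows the jaws: far edge at row 422, near edge at row 560, the gap between about rows 487 and 500. The roller is at crop (513,528).

Run:
```python
from h import *
f=grab_frame("top");g=grab_frame("scene")
P=lambda c,o,z,ff=f:atz(ff,(np.array(c)+.5)/6-.5+np.array(o),z)
A=[P(c,(300,200),.055) for c in[(62,187),(660,65),(697,220),(92,347)]]
print("stand",np.round(A,4),np.linalg.norm(A[1]-A[0]),np.linalg.norm(A[3]-A[0]))
c=np.mean(A,0);ax=(A[0]-A[1])+(A[3]-A[2]);ax/=np.linalg.norm(ax);print("c",c,"yaw",np.degrees(np.arctan2(-ax[0],ax[1])),"slots",c+.06*ax,c-.06*ax)
H=[P(q,(300,200),.113) for q in[(528,145),(643,127),(652,172),(528,197)]];print("handle",np.round(H,4),np.mean(H,0))
Fl=[P(q,(300,200),.061) for q in[(458,155),(472,218)]];print("flange +y edge",np.round(Fl,4),np.linalg.norm(Fl[0]-Fl[1]))
print("knob",P((245,230),(300,200),.113))
J=[P(q,(105,115),.09) for q in[(127,426),(272,421),(272,557),(127,562)]];print("jaws",np.round(J,4),np.mean(J,0),np.linalg.norm(J[0]-J[3]))
G=[P(q,(105,115),.09) for q in[(127,471),(273,466),(272,504),(127,511)]];print("lips",np.round(G,4),np.mean(G,0),np.linalg.norm(G[0]-G[3]))
print("sides", [np.round(P(q,(105,115),.087),4) for q in[(118,345),(287,340),(286,575),(118,583)]])
print("roller",P((513,528),(105,115),.108),"arm",P((540,365),(105,115),.085))
D=[P(q,(105,115),.02) for q in[(45,228),(762,238)]];print("deck",D)
# cross-check scene
J=[P(q,(255,240),.09,g) for q in[(392,245),(440,222),(478,205),(583,290),(425,385)]];print("scene pts",np.round(J,4))
# deck corners triangulated from scaled images
for q in[(159,354),(317,355)]: print("hole",atz(f,(np.array(q)+.5)/1.42-.5,.02))
print("flip project gap in scene", [proj(g,x)for x in G])
K=P((330,62),(255,240),.104,g);print("roller scene",K)
```

```text
stand [[ 0.5167 -0.2173  0.055 ]
 [ 0.565  -0.4397  0.055 ]
 [ 0.5076 -0.4517  0.055 ]
 [ 0.4583 -0.2284  0.055 ]] 0.2274919992060415 0.05948656398093532
c [ 0.51190393 -0.33427354  0.055     ] yaw 12.350229762807748 slots [ 0.49907072 -0.27566203  0.055     ] [ 0.52473714 -0.39288504  0.055     ]
handle [[ 0.5296 -0.3725  0.113 ]
 [ 0.5364 -0.4123  0.113 ]
 [ 0.5209 -0.415   0.113 ]
 [ 0.5117 -0.3721  0.113 ]] [ 0.52466021 -0.39297736  0.113     ]
flange +y edge [[ 0.53   -0.3623  0.061 ]
 [ 0.5069 -0.367   0.061 ]] 0.023536729175366592
knob [ 0.49910289 -0.2745107   0.113     ]
jaws [[0.606  0.1789 0.09  ]
 [0.6086 0.1281 0.09  ]
 [0.5599 0.1258 0.09  ]
 [0.5574 0.1762 0.09  ]] [0.58296341 0.1522408  0.09      ] 0.048603873241658546
lips [[0.5898 0.178  0.09  ]
 [0.5924 0.127  0.09  ]
 [0.5788 0.1267 0.09  ]
 [0.5756 0.1772 0.09  ]] [0.58414297 0.15221912 0.09      ] 0.01429950068686584
sides [array([0.6357, 0.1848, 0.087 ]), array([0.6386, 0.1252, 0.087 ]), array([0.5539, 0.1215, 0.087 ]), array([0.5503, 0.18  , 0.087 ])]
roller [0.56900221 0.03783886 0.108     ] arm [0.63131693 0.03522791 0.085     ]
deck [array([0.69550903, 0.240982  , 0.02      ]), array([ 0.69645029, -0.03623009,  0.02      ])]
scene pts [[0.6024 0.1238 0.09  ]
 [0.5785 0.1246 0.09  ]
 [0.5597 0.1259 0.09  ]
 [0.5545 0.1838 0.09  ]
 [0.6363 0.1867 0.09  ]]
hole [0.47194621 0.22835419 0.02      ]
hole [ 0.47289463 -0.02242991  0.02      ]
flip project gap in scene [array([338.62434925, 292.66690932]), array([324.04552295, 279.53919424]), array([328.37268271, 277.14990701]), array([343.07844056, 289.88197439])]
roller scene [0.56865922 0.03744058 0.104     ]
```

```bash
cat >> h.py <<'E'
from scipy.spatial.transform import Rotation as Ro
def row(p,psi,cmd=None):
    "local shift+turn from measured pose to TCP p, tool x at world yaw psi deg, pointing down"
    o=get_obs();q=np.array(o["eef_rot"]);R=Ro.from_quat(q[[1,2,3,0]])
    T=Ro.from_euler("z",psi,degrees=True)*Ro.from_euler("x",180,degrees=True)
    s=R.inv().apply(np.array(p)-o["ee_pos"]);w=(R.inv()*T).as_rotvec(degrees=True)
    e=(R*Ro.from_euler("x",-180,degrees=True)).as_euler("zyx",degrees=True)
    print("t",o["t"],"pos",np.round(o["ee_pos"],4),"yaw/tilt",np.round(e,2),"F",np.round(o["force"],1),"gap",round(o["finger_gap"],4),round(float(o["gripper_force"]),1))
    print("shift",np.round(s,4),"turn",np.round(w,2))
E
python3 -c "
from h import *
row([.5247,-.393,.2],102.35)"
```

```text
t 1.3 pos [ 0.2464 -0.6015  0.2069] yaw/tilt [22.27  0.   -0.  ] F [-0.5 -0.3  0.5] gap 0.0855 0.0
shift [ 0.3366 -0.0875  0.0069] turn [  0.     0.   -80.08]
```

>>> move_arm(steps=[[0.337,-0.0875,0.007,0,0,-80,-1],[0.337,-0.0875,0.007,0,0,-80,-1],[0.337,-0.0875,0.007,0,0,-80,-1],[0.337,-0.0875,0.007,0,0,-80,-1],[0.337,-0.0875,0.007,0,0,-80,-1]])

```text
t: 1.8
ee_pos: [0.4478, -0.4505, 0.2021]
eef_rot: [0.0, 0.841, 0.542, -0.0]
force: [0.1, -0.5, -0.4]
finger_gap: 0.0857
gripper_force: 0.0
```

```bash
python3 -c "
from h import *
row([.5247,-.393,.2],102.35)"
```

```text
t 1.8 pos [ 0.4478 -0.4505  0.2021] yaw/tilt [ 6.558e+01 -2.000e-02 -3.000e-02] F [ 0.1 -0.5 -0.4] gap 0.0857 0.0
shift [0.0841 0.0462 0.0021] turn [ 2.000e-02  3.000e-02 -3.677e+01]
```

>>> move_arm(steps=[[0.084,0.046,0.002,0,0,-36.8,-1],[0.084,0.046,0.002,0,0,-36.8,-1],[0.084,0.046,0.002,0,0,-36.8,-1],[0.084,0.046,0.002,0,0,-36.8,-1],[0.084,0.046,0.002,0,0,-36.8,-1]])

```text
t: 2.3
ee_pos: [0.5237, -0.3943, 0.1996]
eef_rot: [-0.0, 0.627, 0.779, 0.0]
force: [-0.3, 0.1, -0.3]
finger_gap: 0.0855
gripper_force: 0.0
```

>>> move_arm(steps=[[0,0,0,0,0,0,-1],[0,0,0,0,0,0,-1]])

```text
t: 2.5
ee_pos: [0.5232, -0.3949, 0.1998]
eef_rot: [-0.0, 0.63, 0.777, -0.0]
force: [-0.1, -0.5, 0.0]
finger_gap: 0.0855
gripper_force: 0.0
```

```bash
python3 -c "
from h import *
row([.5247,-.393,.074],102.35)
f=grab_frame('top')
for r in find_in('gauge_handle',f)[:3]+find_in('gap',f)[:1]: print(r)
"
```

```text
t 2.5 pos [ 0.5232 -0.3949  0.1998] yaw/tilt [ 1.0196e+02  1.0000e-02 -0.0000e+00] F [-0.1 -0.5  0. ] gap 0.0855 0.0
shift [0.0015 0.0018 0.1258] turn [-0.01  0.   -0.39]
{'xyz': [0.3858, -0.3845, 0.0948], 'score': 0.84}
{'xyz': [0.5198, -0.3822, 0.1103], 'score': 0.76}
{'xyz': [0.4724, -0.5308, 0.1023], 'score': 0.41}
{'xyz': [0.5954, 0.1505, 0.085], 'score': 0.83}
```

>>> move_arm(steps=[[0.0015,0.0018,0.05,0,0,-0.4,-1],[0.0015,0.0018,0.09,0,0,-0.4,-1],[0.0015,0.0018,0.115,0,0,-0.4,-1],[0.0015,0.0018,0.126,0,0,-0.4,-1],[0.0015,0.0018,0.126,0,0,-0.4,-1]])

```text
t: 3.15
ee_pos: [0.5241, -0.3923, 0.0725]
eef_rot: [-0.001, 0.626, 0.78, -0.0]
force: [-0.6, -0.1, 0.5]
finger_gap: 0.0858
gripper_force: 0.0
```

>>> move_arm(steps=[[0,0,0,0,0,0,0.3],[0,0,0,0,0,0,0.3],[0,0,0,0,0,0,0.3],[0,0,0,0,0,0,0.3],[0,0,0,0,0,0,0.3]], squeeze=50)

```text
t: 3.65
ee_pos: [0.525, -0.3931, 0.0745]
eef_rot: [0.0, 0.626, 0.78, -0.0]
force: [-0.0, -0.1, -0.0]
finger_gap: 0.0297
gripper_force: 0.0
```

```bash
python3 -c "
from h import *
row([.5247,-.393,.074],102.35)
f=grab_frame('scene');save(f,'e.png',(200,110,320,200),6)
"
```

```text
t 3.65 pos [ 0.525  -0.3931  0.0745] yaw/tilt [ 1.0244e+02 -3.0000e-02 -4.0000e-02] F [-0.  -0.1 -0. ] gap 0.0297 0.0
shift [ 0.0001 -0.0003  0.0005] turn [0.03 0.05 0.09]
```

View pics/e.png

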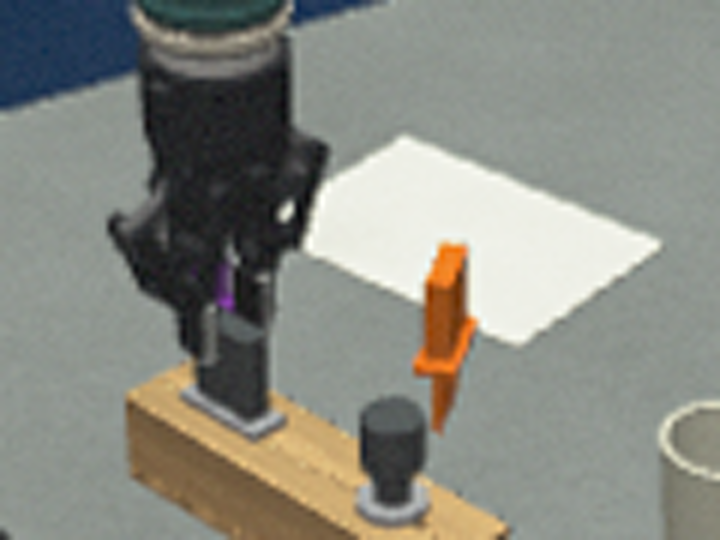

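The fingers straddle the grey handle at crop (230,350), so I'm closing.

>>> move_arm(steps=[[0,0,0,0,0,0,1],[0,0,0,0,0,0,1],[0,0,0,0,0,0,1],[0,0,0,0,0,0,1],[0,0,0,0,0,0,1]], squeeze=60)

```text
t: 4.2
ee_pos: [0.5246, -0.3931, 0.0741]
eef_rot: [-0.0, 0.626, 0.78, -0.0]
force: [-2.4, 0.5, 4.5]
finger_gap: 0.0143
gripper_force: 59.6
```

>>> move_arm(steps=[[0,0,-0.003,0,0,0,1],[0,0,-0.006,0,0,0,1],[0,0,-0.012,0,0,0,1],[0,0,-0.02,0,0,0,1],[0,0,-0.02,0,0,0,1]])

```text
t: 4.7
ee_pos: [0.5258, -0.3932, 0.0954]
eef_rot: [0.001, 0.626, 0.78, 0.0]
force: [0.4, -0.5, -2.1]
finger_gap: 0.014
gripper_force: 58.9
```

>>> move_arm(steps=[[0,0,-0.03,0,0,0,1],[0,0,-0.065,0,0,0,1],[0,0,-0.1,0,0,0,1],[0,0,-0.135,0,0,0,1],[0,0,-0.155,0,0,0,1]])

```text
t: 5.2
ee_pos: [0.5259, -0.3933, 0.2525]
eef_rot: [0.002, 0.626, 0.78, 0.0]
force: [0.4, -0.6, -1.3]
finger_gap: 0.0142
gripper_force: 59.0
```

```bash
python3 -c "
from h import *
row([.5833,.152,.25],93)
"
```

```text
t 5.2 pos [ 0.5259 -0.3933  0.2525] yaw/tilt [102.45  -0.21  -0.15] F [ 0.4 -0.6 -1.3] gap 0.0142 59.0
shift [0.5201 0.1736 0.0012] turn [0.19 0.18 9.45]
```

>>> move_arm(steps=[[0.02,0.0067,0,0,0,0,1],[0.052,0.0173,0,0,0,0,1],[0.09,0.03,0,0,0,0,1],[0.13,0.0433,0,0,0,0,1],[0.17,0.0567,0,0,0,0,1]])

```text
t: 5.7
ee_pos: [0.5428, -0.2117, 0.2478]
eef_rot: [-0.001, 0.626, 0.78, -0.0]
force: [-0.1, -0.4, -1.9]
finger_gap: 0.0145
gripper_force: 59.0
```

>>> move_arm(steps=[[0.04,0.0133,0,0,0,0,1],[0.08,0.0267,0,0,0,0,1],[0.12,0.04,0,0,0,0,1],[0.16,0.0533,0,0,0,0,1],[0.19,0.0633,0,0,0,0,1]])

```text
t: 6.2
ee_pos: [0.5632, -0.011, 0.2481]
eef_rot: [-0.001, 0.625, 0.781, 0.0]
force: [0.0, 0.7, -1.8]
finger_gap: 0.0145
gripper_force: 59.0
```

>>> move_arm(steps=[[0.04,0.0133,0,0,0,2,1],[0.08,0.0267,0,0,0,4,1],[0.12,0.04,0,0,0,6,1],[0.145,0.0483,0,0,0,8,1],[0.16,0.0537,0,0,0,9.4,1]])

```text
t: 6.7
ee_pos: [0.5805, 0.1568, 0.2478]
eef_rot: [-0.001, 0.687, 0.727, -0.0]
force: [0.3, -0.3, -0.6]
finger_gap: 0.0146
gripper_force: 59.0
```

>>> move_arm(steps=[[0,0,0,0,0,0,1],[0,0,0,0,0,0,1],[0,0,0,0,0,0,1]])

```text
t: 7.0
ee_pos: [0.5821, 0.1508, 0.2483]
eef_rot: [0.0, 0.689, 0.725, -0.001]
force: [0.8, 0.7, -1.1]
finger_gap: 0.0144
gripper_force: 59.0
```

Run:
```python
from h import *
row([.5833,.152,.18],93)
f=grab_frame('top');g=grab_frame('scene')
import itertools
a=cv2.resize(f["color"][110:240,90:230,::-1],(560,520),interpolation=cv2.INTER_CUBIC)
cv2.imwrite("pics/f.png",cv2.resize(g["color"][190:325,245:390,::-1],None,fx=5,fy=4.4,interpolation=cv2.INTER_CUBIC)[:600])
```

```text
t 7.0 pos [0.5821 0.1508 0.2483] yaw/tilt [ 9.297e+01  5.000e-02 -7.000e-02] F [ 0.8  0.7 -1.1] gap 0.0144 59.0
shift [0.0013 0.0013 0.0683] turn [-0.05  0.07 -0.03]
```

>>> move_arm(steps=[[0.0013,0.0013,0.02,0,0,0,1],[0.0013,0.0013,0.045,0,0,0,1],[0.0013,0.0013,0.06,0,0,0,1],[0.0013,0.0013,0.068,0,0,0,1],[0.0013,0.0013,0.068,0,0,0,1]])

```text
t: 7.6
ee_pos: [0.5832, 0.1532, 0.1799]
eef_rot: [-0.001, 0.688, 0.725, -0.001]
force: [-0.4, -0.9, -1.3]
finger_gap: 0.0143
gripper_force: 58.9
```

Run:
```python
from h import *
row([.5833,.152,.16],93)
f=grab_frame('scene');save(f,'g.png',(270,200,390,330),4.6)
for r in find_in('gauge_handle',f)[:2]+find_in('gap',f)[:2]: print(r)
```

```text
t 7.6 pos [0.5832 0.1532 0.1799] yaw/tilt [ 9.301e+01  1.100e-01 -3.000e-02] F [-0.4 -0.9 -1.3] gap 0.0143 58.9
shift [-0.0012  0.0001  0.0199] turn [-0.11  0.02  0.01]
{'xyz': [0.4113, -0.5123, 0.0167], 'score': 0.79}
{'xyz': [0.59, 0.1602, 0.1742], 'score': 0.66}
{'xyz': [0.6047, 0.1657, 0.0709], 'score': 0.88}
{'xyz': [0.3505, -0.2004, 0.0522], 'score': 0.46}
```

View pics/g.png

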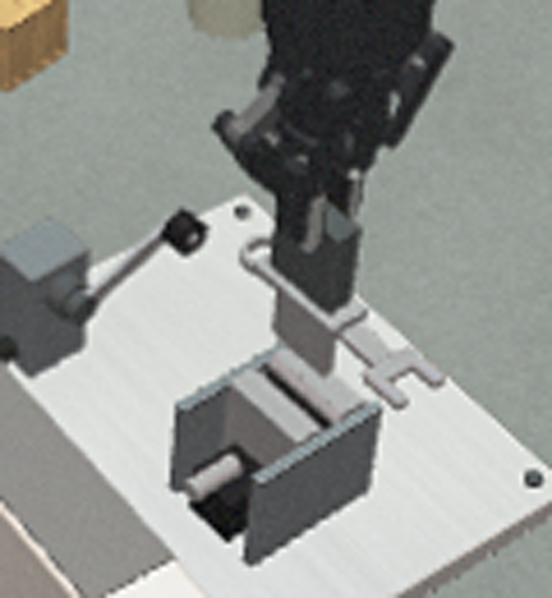

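Run:
```python
from h import *
g=grab_frame('scene');o=get_obs();p=o["ee_pos"]
a=np.radians(3);ux=np.array([np.cos(a),np.sin(a),0]);uy=np.array([-np.sin(a),np.cos(a),0])
c=np.array([p[0],p[1],p[2]-.064])
q=lambda X:np.round((proj(g,X)+.5-[270,200])*4.6,0)
for s in(-1,1):
  print("tip",q(c+s*.02*uy),"flange bottom y end +x",q(c+[0,0,.045]+s*.029*uy+.012*ux),"handle top",q(c+[0,0,.103]+s*.022*uy+.008*ux))
G=np.array([.5833,.152,.09])
for s in(-1,1):
  print("gapend",q(G+s*.026*uy),"far lip",q(G+s*.026*uy+.008*ux),"near lip",q(G+s*.026*uy-.008*ux),"far out",q(G+s*.026*uy+.024*ux),"near",q(G+s*.026*uy-.024*ux))
```

```text
tip [274. 334.] flange bottom y end +x [252. 271.] handle top [277. 190.]
tip [328. 381.] flange bottom y end +x [332. 339.] handle top [341. 241.]
gapend [261. 361.] far lip [250. 368.] near lip [273. 354.] far out [227. 381.] near [295. 341.]
gapend [330. 422.] far lip [318. 429.] near lip [341. 415.] far out [295. 444.] near [364. 401.]
```

Run:
```python
from h import *
g=grab_frame('scene');f=grab_frame('top');o=get_obs();p=o["ee_pos"]
a=np.radians(3);ux=np.array([np.cos(a),np.sin(a),0]);uy=np.array([-np.sin(a),np.cos(a),0])
c=np.array([p[0],p[1],p[2]-.064]);G=np.array([.5833,.152,.09])
def mk(fr,o,w,h,s):
    im=cv2.resize(fr["color"][o[1]:o[1]+h,o[0]:o[0]+w,::-1],None,fx=s,fy=s,interpolation=cv2.INTER_CUBIC)
    def d(X,col): cv2.circle(im,tuple(np.int32((proj(fr,X)+.5-o)*s)),2,col,-1)
    for t in np.linspace(-1,1,2):
        for w_ in(-1,1):
            d(c+t*.02*uy+w_*.0015*ux,(0,0,255));d(c+[0,0,.045]+t*.029*uy+w_*.012*ux,(0,255,0))
            d(c+[0,0,.103]+t*.022*uy+w_*.008*ux,(0,255,255))
            d(G+t*.026*uy+w_*.008*ux,(255,0,255));d(G+t*.026*uy+w_*.024*ux,(255,100,0))
    return im
A=mk(g,(310,235),55,65,9);B=mk(f,(110,165),45,65,6)
h=max(A.shape[0],B.shape[0]);pad=lambda I:cv2.copyMakeBorder(I,0,h-I.shape[0],0,0,cv2.BORDER_CONSTANT)
cv2.imwrite("pics/k.png",np.hstack([pad(A),pad(B)]));print(A.shape,B.shape)
```

```text
(585, 495, 3) (390, 270, 3)
```

View pics/k.png

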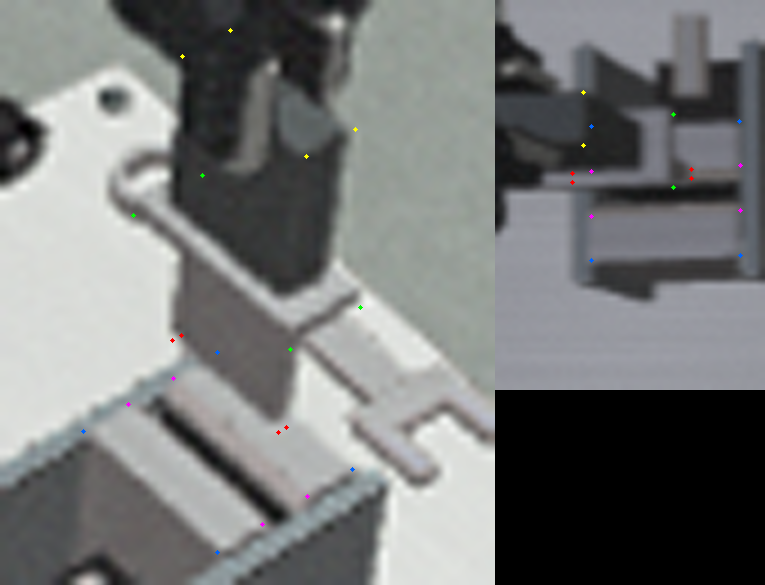

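Gauge and gap overlays agree within about 1 px in both views: the blade's tip right corner is at crop (280,415) and the gap's dark line runs from (155,405) to (280,520). I'm lowering step by step, watching force.

>>> move_arm(steps=[[-0.001,0.0003,0.008,0,0,0,1],[-0.001,0.0003,0.016,0,0,0,1],[-0.001,0.0003,0.024,0,0,0,1],[-0.001,0.0003,0.028,0,0,0,1],[-0.001,0.0003,0.03,0,0,0,1]])

```text
t: 8.4
ee_pos: [0.5835, 0.1527, 0.1499]
eef_rot: [-0.0, 0.688, 0.726, -0.001]
force: [0.1, 0.3, -1.0]
finger_gap: 0.0142
gripper_force: 59.0
```

>>> move_arm(steps=[[0,0,0.002,0,0,0,1],[0,0,0.004,0,0,0,1],[0,0,0.006,0,0,0,1],[0,0,0.008,0,0,0,1],[0,0,0.008,0,0,0,1]])

```text
t: 8.9
ee_pos: [0.5838, 0.1527, 0.1426]
eef_rot: [-0.0, 0.688, 0.726, -0.0]
force: [1.0, 0.5, -1.6]
finger_gap: 0.0142
gripper_force: 59.0
```

Run:
```python
from h import *
row([.5836,.152,.125],93)
```

```text
t 8.9 pos [0.5838 0.1527 0.1426] yaw/tilt [ 9.304e+01  2.000e-02 -1.000e-02] F [ 1.   0.5 -1.6] gap 0.0142 59.0
shift [-0.0006 -0.0003  0.0176] turn [-0.02  0.01  0.04]
```

>>> move_arm(steps=[[0,0,0.003,0,0,0,1],[0,0,0.006,0,0,0,1],[0,0,0.009,0,0,0,1],[0,0,0.012,0,0,0,1],[0,0,0.012,0,0,0,1]])

```text
t: 9.4
ee_pos: [0.5836, 0.1526, 0.1302]
eef_rot: [-0.0, 0.688, 0.726, -0.0]
force: [-0.4, -0.3, -1.3]
finger_gap: 0.0144
gripper_force: 59.0
```

>>> move_arm(steps=[[0,0,0.003,0,0,0,1],[0,0,0.006,0,0,0,1],[0,0,0.009,0,0,0,1],[0,0,0.012,0,0,0,1],[0,0,0.012,0,0,0,1]])

```text
t: 9.9
ee_pos: [0.5836, 0.1526, 0.1183]
eef_rot: [-0.0, 0.688, 0.726, -0.0]
force: [-0.4, -0.0, -0.9]
finger_gap: 0.0143
gripper_force: 59.0
```

>>> move_arm(steps=[[0,0,0.002,0,0,0,1],[0,0,0.004,0,0,0,1],[0,0,0.006,0,0,0,1],[0,0,0.007,0,0,0,1],[0,0,0.007,0,0,0,1]])

```text
t: 10.4
ee_pos: [0.5839, 0.1527, 0.1116]
eef_rot: [-0.0, 0.688, 0.726, -0.0]
force: [0.3, -0.6, -1.8]
finger_gap: 0.0146
gripper_force: 59.0
```

>>> move_arm(steps=[[0,0,0.001,0,0,0,1],[0,0,0.002,0,0,0,1],[0,0,0.002,0,0,0,1]])

```text
t: 10.7
ee_pos: [0.5839, 0.1527, 0.1097]
eef_rot: [-0.0, 0.688, 0.726, -0.0]
force: [0.6, -0.0, -2.2]
finger_gap: 0.0146
gripper_force: 59.0
```

>>> move_arm(steps=[[0,0,0.001,0,0,0,1],[0,0,0.001,0,0,0,1]])

```text
t: 10.9
ee_pos: [0.584, 0.1528, 0.1091]
eef_rot: [0.0, 0.688, 0.726, -0.0]
force: [-1.1, -0.7, 1.5]
finger_gap: 0.0147
gripper_force: 59.3
```

>>> move_arm(steps=[[0,0,0.001,0,0,0,1],[0,0,0.001,0,0,0,1]])

```text
t: 11.1
ee_pos: [0.5841, 0.1528, 0.1091]
eef_rot: [0.0, 0.688, 0.726, -0.0]
force: [-3.6, -1.2, 8.0]
finger_gap: 0.0143
gripper_force: 60.2
```

Contact came at exactly the expected height, so the flange is on the jaws. I'm releasing.

>>> move_arm(steps=[[0,0,-0.001,0,0,0,-0.2],[0,0,-0.001,0,0,0,-0.2],[0,0,-0.001,0,0,0,-0.2],[0,0,-0.001,0,0,0,-0.2],[0,0,-0.001,0,0,0,-0.2]])

```text
t: 11.6
ee_pos: [0.584, 0.1528, 0.1087]
eef_rot: [-0.0, 0.688, 0.726, -0.0]
force: [-0.5, -0.7, 0.9]
finger_gap: 0.0514
gripper_force: 0.0
```

>>> move_arm(steps=[[0,0,-0.01,0,0,0,-0.2],[0,0,-0.03,0,0,0,-0.2],[0,0,-0.06,0,0,0,-0.2],[0,0,-0.09,0,0,0,-0.2],[0,0,-0.1,0,0,0,-0.2]])

```text
t: 12.1
ee_pos: [0.5857, 0.1537, 0.2128]
eef_rot: [0.002, 0.688, 0.726, 0.002]
force: [1.2, -0.1, -0.4]
finger_gap: 0.0511
gripper_force: 0.0
```

Run:
```python
from h import *
row([.569,.0378,.2],93)
g=grab_frame('scene');f=grab_frame('top')
A=cv2.resize(g["color"][215:320,280:380,::-1],None,fx=5,fy=5,interpolation=cv2.INTER_CUBIC)
cv2.imwrite("pics/l.png",A)
for fr in(g,f):
  for r in find_in("roller",fr)[:2]: print(r)
  for r in find_in("gauge_handle",fr)[:4]: print(r)
```

```text
t 12.1 pos [0.5857 0.1537 0.2128] yaw/tilt [ 9.305e+01 -3.300e-01  8.000e-02] F [ 1.2 -0.1 -0.4] gap 0.0511 0.0
shift [-0.1149 -0.0229  0.0126] turn [ 0.33 -0.07  0.05]
{'xyz': [0.5951, 0.0358, 0.0928], 'score': 0.52}
{'xyz': [0.5926, 0.1574, 0.1261], 'score': 0.96}
{'xyz': [0.4338, -0.4332, 0.0153], 'score': 0.73}
{'xyz': [0.41, -0.511, 0.0179], 'score': 0.67}
{'xyz': [0.756, -0.1225, 0.1003], 'score': 0.5}
{'xyz': [0.5786, 0.0377, 0.1069], 'score': 0.77}
{'xyz': [0.4287, -0.4409, 0.0197], 'score': 0.94}
{'xyz': [0.5774, 0.145, 0.1373], 'score': 0.76}
{'xyz': [0.4106, -0.5184, 0.0125], 'score': 0.69}
```

View pics/l.png

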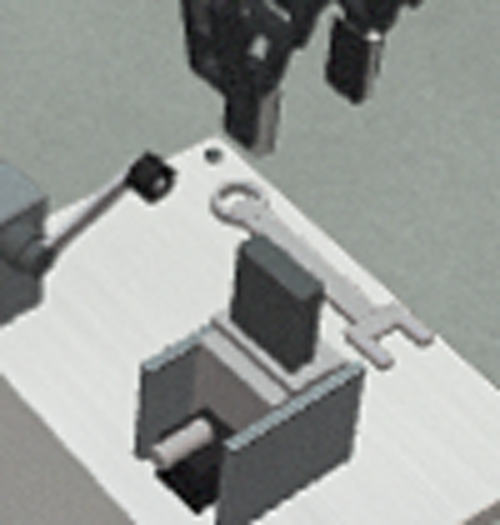

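The view shows the gauge seated between the jaws at crop (278,300), flange flat on them and clear of the gripper. Next is the roller, with the fingers shut.

>>> move_arm(steps=[[-0.04,-0.006,0,0,0,0,1],[-0.08,-0.013,0,0,0,0,1],[-0.115,-0.021,0,0,0,0,1],[-0.115,-0.021,0,0,0,0,1],[-0.115,-0.021,0,0,0,0,1]], squeeze=20)

```text
t: 12.9
ee_pos: [0.5686, 0.0358, 0.2078]
eef_rot: [-0.001, 0.689, 0.725, -0.001]
force: [0.7, 1.3, 0.1]
finger_gap: 0.0001
gripper_force: 0.0
```

>>> move_arm(steps=[[0,0,0,0,0,0,1],[0,0,0,0,0,0,1],[0,0,0,0,0,0,1]])

```text
t: 13.2
ee_pos: [0.5691, 0.0382, 0.2087]
eef_rot: [-0.0, 0.687, 0.726, 0.0]
force: [0.5, -0.7, 0.5]
finger_gap: -0.0001
gripper_force: 0.0
```

Run:
```python
from h import *
row([.567,.0378,.122],93)
```

```text
t 13.2 pos [0.5691 0.0382 0.2087] yaw/tilt [9.317e+01 1.000e-02 3.000e-02] F [ 0.5 -0.7  0.5] gap -0.0001 0.0
shift [-0.0003 -0.0021  0.0867] turn [-0.01 -0.03  0.17]
```

>>> move_arm(steps=[[0,-0.002,0.03,0,0,0,1],[0,-0.002,0.06,0,0,0,1],[0,-0.002,0.08,0,0,0,1],[0,-0.002,0.087,0,0,0,1],[0,-0.002,0.087,0,0,0,1]])

```text
t: 13.7
ee_pos: [0.5667, 0.0373, 0.1211]
eef_rot: [-0.001, 0.688, 0.726, -0.001]
force: [-0.5, -0.2, -0.3]
finger_gap: 0.0002
gripper_force: 0.0
```

>>> move_arm(steps=[[0,0,0.004,0,0,0,1],[0,0,0.008,0,0,0,1],[0,0,0.012,0,0,0,1],[0,0,0.015,0,0,0,1],[0,0,0.015,0,0,0,1]])

```text
t: 14.2
ee_pos: [0.5669, 0.0366, 0.1065]
eef_rot: [-0.0, 0.688, 0.726, -0.0]
force: [0.2, -0.4, 0.4]
finger_gap: 0.0001
gripper_force: 0.0
```

>>> move_arm(steps=[[0,0,0.004,0,0,0,1],[0,0,0.008,0,0,0,1],[0,0,0.008,0,0,0,1],[0,0,0.008,0,0,0,1]])

```text
t: 14.6
ee_pos: [0.5671, 0.0367, 0.0987]
eef_rot: [-0.0, 0.688, 0.726, -0.0]
force: [0.2, 0.2, 0.1]
finger_gap: 0.0001
gripper_force: 0.0
```

Run:
```python
from h import *
for n in("scene","top"):
  f=grab_frame(n)
  for r in find_in("roller",f)[:2]: print(n,r,proj(f,r["xyz"]))
  print([np.round(proj(f,(.569,.0378,z)),1) for z in(.104,.08)])
for i in range(3): print(np.round(get_obs()["force"],1))
save(grab_frame("scene"),"m.png",(265,205,345,275),8)
```

```text
scene {'xyz': [0.5918, 0.0374, 0.0908], 'score': 0.74} [301.97910414 257.19936617]
[array([309.6, 250.1]), array([309. , 256.9])]
[array([190.5, 202.8]), array([192.8, 204.3])]
[-0.   0.5 -0.3]
[-0.   0.5 -0.3]
[-0.   0.5 -0.3]
```

View pics/m.png

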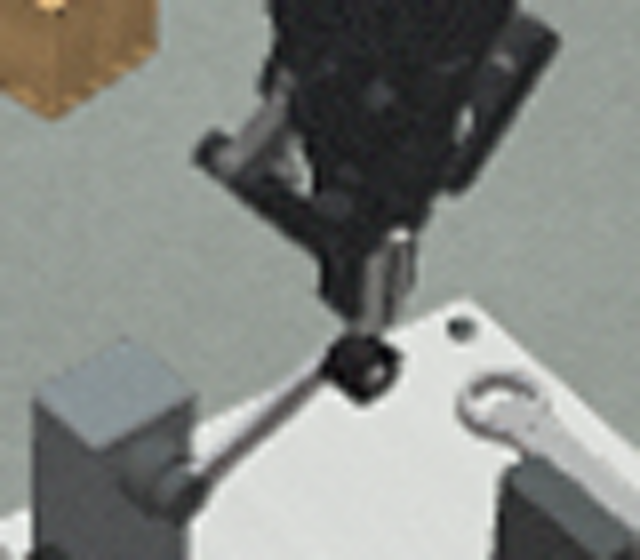

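The view shows the fingertips at crop (365,330) just above the roller at (363,367), which is still at rest. The tips end higher than the TCP suggested, but they are centred on it, so I'll keep going down and watch the force.

>>> move_arm(steps=[[0,0,0.002,0,0,0,1],[0,0,0.004,0,0,0,1],[0,0,0.006,0,0,0,1],[0,0,0.008,0,0,0,1],[0,0,0.008,0,0,0,1]])

```text
t: 15.35
ee_pos: [0.567, 0.0367, 0.0905]
eef_rot: [-0.0, 0.688, 0.726, -0.0]
force: [-0.0, -0.8, 0.7]
finger_gap: -0.0003
gripper_force: 0.6
```

Run:
```python
from h import *
cv2.setNumThreads(1)
f=grab_frame("scene");print(get_obs()["ee_pos"],[np.round(r["xyz"],3) for r in find_in("roller",f)[:2]])
# dark-pixel column near the roller (px 300..320)
im=f["color"].astype(int).sum(2)
for r in range(240,266): print(r,"".join("#" if v<180 else "+" if v<330 else "." for v in im[r,285:330]))
```

```text
[0.56706448 0.03669646 0.09075232] [array([0.598, 0.039, 0.092])]
240 ....................#####+.+++++.............
241 ....................#####+.+++++.............
242 ....................#####+++#+++.............
243 ....................#####+.+#++..............
244 ....................#####+++#+...............
245 ....................+####+.+#.......+++......
246 .....................+###+++#.......++.......
247 ......................+#+++++................
248 .....................###+++##................
249 .....................####+####...............
250 ....................#######+#+...............
251 ...................+######+.#+...............
252 ..................++++####++#............+++.
253 .................++...+###+#...........++...+
254 ................++.....+##+..................
255 ..++...........++.......+....................
256 ++++..........++.............................
257 ++++.........++.......................+......
258 ++++........++.........................++....
259 +++........++................................
260 +++......++..................................
261 ++++....++...................................
262 ++#+...++....................................
263 +++...++....................................+
264 +++++++....................................++
265 ++++##+....................................#+
```

Run:
```python
from h import *
f=grab_frame("scene")
def fit(px,x,y,n):
    print(n,[(z,np.round(proj(f,(x,y,z)),1)) for z in(.0,.01,.02,.03)] if 0 else "", end="")
    for dz in np.arange(0,.03,.005): pass
for n,px,(x,y,z) in[("k +x finger",(310+245/9,235+172/9),(.5832,.1532,.1799)),("m shut",(310.6,246.3),(.567,.0367,.0987)),("e",(234.7,170.8),(.525,-.393,.0745))]:
    print(n,np.round(px,1))
    for dx in(0,.012,.02):
        print(dx,[np.round(proj(f,(x+dx,y,z+dz)),1).tolist() for dz in(0,.01,.02,.03)])
```

```text
k +x finger [337.2 254.1]
0 [[337.6, 257.7], [338.1, 254.5], [338.5, 251.3], [338.9, 248.0]]
0.012 [[333.5, 259.8], [333.9, 256.6], [334.3, 253.4], [334.7, 250.1]]
0.02 [[330.7, 261.2], [331.1, 258.0], [331.5, 254.7], [331.9, 251.5]]
m shut [310.6 246.3]
0 [[309.8, 251.0], [310.0, 248.1], [310.3, 245.2], [310.5, 242.3]]
0.012 [[306.0, 252.8], [306.2, 250.0], [306.5, 247.1], [306.7, 244.1]]
0.02 [[303.5, 254.1], [303.7, 251.2], [303.9, 248.3], [304.1, 245.3]]
e [234.7 170.8]
0 [[238.3, 173.6], [238.2, 171.0], [238.1, 168.4], [238.0, 165.7]]
0.012 [[235.1, 174.8], [234.9, 172.2], [234.8, 169.5], [234.7, 166.9]]
0.02 [[232.9, 175.5], [232.8, 172.9], [232.6, 170.3], [232.5, 167.7]]
```

>>> move_arm(steps=[[0,0,0.002,0,0,0,1],[0,0,0.004,0,0,0,1],[0,0,0.006,0,0,0,1],[0,0,0.008,0,0,0,1],[0,0,0.008,0,0,0,1]])

```text
t: 16.0
ee_pos: [0.5668, 0.0367, 0.0825]
eef_rot: [-0.0, 0.688, 0.726, -0.0]
force: [-2.3, 0.2, 2.6]
finger_gap: 0.0002
gripper_force: 1.5
```

```bash
cat > pr.py <<'E'
from h import *
f=grab_frame("scene");o=get_obs();print(o["ee_pos"],o["force"],o["wrist_torque"])
im=f["color"].astype(int).sum(2)
for r in range(242,270): print(r,"".join("#" if v<180 else "+" if v<330 else "." for v in im[r,285:330]))
E
python3 pr.py
```

```text
[0.56692136 0.03671958 0.08267139] [-2.2947479  -0.63703533  3.72610221] [-0.04698661  0.51896741 -0.00897768]
242 ...................+#####+.+++++.............
243 ....................#####+.+#+++.............
244 ....................#####+.+#++..............
245 ...................+#####++++++.....+++......
246 ...................+####++.+#.......+++......
247 ....................+####+++#................
248 .....................+###+.+#................
249 ......................+##+++#................
250 ......................##+.++#+...............
251 .....................###++####...............
252 .....................#########...........+++.
253 ....................+######++#.........++...+
254 ..................++++####++++...............
255 ..++.............++....+####+................
256 ++++............++......+##+.................
257 ++++..........+++.....................+......
258 ++++.........++........................++....
259 +++.........++............................+..
260 ++++......+++................................
261 ++++.....++..................................
262 ++#+....++...................................
263 ++++...++...................................+
264 ++++++++...................................++
265 ++++##+....................................#+
266 +++##+.....................................##
267 ++###+....................................+##
268 ####+.....................................+##
269 +##+......................................###
```

>>> move_arm(steps=[[0,0,-0.008,0,0,0,1],[0,0,-0.016,0,0,0,1],[0,0.004,-0.016,0,0,0,1],[0,0.008,-0.012,0,0,0,1],[0,0.008,-0.008,0,0,0,1]])

```text
t: 16.55
ee_pos: [0.5758, 0.037, 0.0905]
eef_rot: [0.0, 0.688, 0.726, 0.0]
force: [0.1, -1.0, 1.8]
finger_gap: 0.0
gripper_force: 0.7
```

>>> move_arm(steps=[[0,0,0.003,0,0,0,1],[0,0,0.006,0,0,0,1],[0,0,0.009,0,0,0,1],[0,0,0.012,0,0,0,1],[0,0,0.012,0,0,0,1]])

```text
t: 17.05
ee_pos: [0.5751, 0.0372, 0.0785]
eef_rot: [-0.0, 0.688, 0.726, 0.0]
force: [-0.5, 0.3, 2.1]
finger_gap: 0.0001
gripper_force: 1.3
```

```bash
python3 pr.py
```

```text
[0.57523331 0.03725346 0.07878548] [-0.95604129 -0.01816263  2.79793706] [ 0.00553583  0.21457302 -0.02452888]
242 .............+###########+..+................
243 ..............+#########+++++................
244 ................#######++++++................
245 .................######+++#++.......+++......
246 .................#####+++++++.......++.......
247 .................######.++++.................
248 .................#####+.++++.................
249 .................+####++++++.................
250 ..................+###+.+#+++................
251 ...................+##+.+#++##...............
252 ....................+#+.+#####...........+++.
253 ....................++++###++#.........++...+
254 ...................++#####+.+#...............
255 ..++..............++..+###++++...............
256 ++++............+++....+####+................
257 ++++...........++.......+#++..........+......
258 ++++..........++.......................++....
259 +++.........+++...........................+..
260 +++........++................................
261 ++++......++.................................
262 ++#+....+++..................................
263 ++++...++...................................+
264 ++++++++...................................++
265 ++++##+....................................#+
266 +++##+.....................................##
267 ++###+....................................+##
268 ++##+.....................................+##
269 ++#+......................................###
```

>>> move_arm(steps=[[0,0,0.003,0,0,0,1],[0,0,0.006,0,0,0,1],[0,0,0.009,0,0,0,1],[0,0,0.012,0,0,0,1],[0,0,0.012,0,0,0,1]])

```text
t: 17.6
ee_pos: [0.5752, 0.0371, 0.0665]
eef_rot: [-0.0, 0.688, 0.726, 0.0]
force: [-0.3, -0.3, 4.2]
finger_gap: 0.0002
gripper_force: 1.8
```

>>> move_arm(steps=[[0,0,0.003,0,0,0,1],[0,0,0.006,0,0,0,1],[0,0,0.009,0,0,0,1],[0,0,0.012,0,0,0,1],[0,0,0.012,0,0,0,1]])

```text
t: 18.1
ee_pos: [0.5749, 0.0371, 0.0545]
eef_rot: [-0.0, 0.688, 0.726, -0.0]
force: [-2.4, -0.4, 6.4]
finger_gap: -0.0001
gripper_force: 2.5
```

```bash
python3 pr.py; python3 -c "
from h import *
f=grab_frame('scene')
for d in(0,10,20,24,30,36): a=np.radians(20)-np.arcsin(0); s=.07*np.sin(a)-d/1000;print(d,np.round(proj(f,(.635-np.sqrt(.07**2-s*s),.0377,.104-d/1000)),1))"
```

```text
[0.57492997 0.03718434 0.05464749] [-1.00529886 -0.66284296  5.79303988] [-0.0472218   0.32023802  0.02267988]
242 ...++++#+##+++..###################..........
243 ....++#######+..###############+++...........
244 .....+########++##############+..............
245 .......############+##########......+++......
246 ........+########+###########+......++.......
247 .........+##################+................
248 ...........+#############+.+.................
249 ............+###########+....................
250 .............+##########++++.................
251 ...............+######+++#++.................
252 ................+#####+.+#+..............+++.
253 .................#####++++++...........++...+
254 .................#####+++#++.................
255 ..++.............#####+.+#+..................
256 ++++.............#####+++++..................
257 ++++..............+###+++++#+.........+......
258 ++++...............###+++++##+.........++....
259 +++................+#+.++####+............+..
260 +++.............++++#+++###+++...............
261 ++++..........++++...#####+++................
262 ++#+........+++++.....+###+++................
263 +++++....++++++........+###+................+
264 +++++..+++++............+++................++
265 ++++##++++.................................#+
266 +++###++...................................##
267 ++###+....................................+##
268 ####+.....................................+##
269 ###+......................................###
0 [309.5 250.1]
10 [310.1 252.5]
20 [310.3 255.1]
24 [310.2 256.2]
30 [310.  257.9]
36 [309.6 259.7]
```

The roller centre sits at about row 260, around 34 mm down, at 5.8 N. Both are well past the click and short of the stop. I'm lifting off.

>>> move_arm(steps=[[0,0,-0.008,0,0,0,1],[0,0,-0.018,0,0,0,1],[0,0,-0.03,0,0,0,1],[0,0,-0.045,0,0,0,1],[0,0,-0.065,0,0,0,1]])

```text
t: 18.7
ee_pos: [0.5734, 0.0369, 0.1201]
eef_rot: [-0.001, 0.688, 0.726, -0.001]
force: [0.2, 0.4, -0.2]
finger_gap: -0.0001
gripper_force: 0.0
```

>>> move_arm(steps=[[0,0,-0.04,0,0,0,1],[0,0,-0.08,0,0,0,1],[0,0,-0.1,0,0,0,1],[0,0,-0.1,0,0,0,1],[0,0,-0.1,0,0,0,1]])

```text
t: 19.2
ee_pos: [0.5743, 0.0368, 0.22]
eef_rot: [-0.0, 0.688, 0.726, -0.001]
force: [0.3, -0.1, -1.4]
finger_gap: 0.0004
gripper_force: 0.0
```

```bash
python3 pr.py
python3 - <<'E'
from h import *
for n in("scene","top"):
  f=grab_frame(n)
  for t in["gauge_handle","gauge2_handle","roller","wrench","pot","spray","tube_rack"]:
    for r in find_in(t,f)[:3]: print(n,t,np.round(r["xyz"],3),round(r["score"],2))
E
```

```text
[0.57387751 0.03681819 0.21912114] [-0.39149638  0.11599683 -0.67863189] [-0.03204285  0.0257753  -0.03279056]
242 .............................................
243 .............................................
244 .............................................
245 ........................+...........+++......
246 .......................+##+.........+++......
247 ......................+####+.................
248 .....................########................
249 .....................#########...............
250 ....................#######+#+...............
251 ...................+######+.#+...............
252 ..................++++####++#............+++.
253 .................++...+#####+..........++...+
254 ................++.....+##+..................
255 ..++...........++........+...................
256 .+++..........++.............................
257 ++++.........++.......................+......
258 ++++........++.........................++....
259 +++........++.............................+..
260 ++++.....+++.................................
261 ++++....++.........................
[... 489 characters left out ...]
 0.125] 0.73
scene gauge_handle [ 0.409 -0.514  0.02 ] 0.5
scene gauge2_handle [ 0.504 -0.268  0.094] 0.77
scene roller [0.594 0.039 0.093] 0.44
scene wrench [0.482 0.097 0.03 ] 0.91
scene pot [ 0.343 -0.176  0.046] 0.48
scene spray [ 0.756 -0.119  0.098] 0.9
scene spray [ 0.346 -0.177  0.041] 0.15
scene tube_rack [ 0.724 -0.361  0.029] 0.64
top gauge_handle [ 0.404 -0.52   0.014] 0.92
top gauge_handle [ 0.429 -0.439  0.019] 0.7
top gauge2_handle [ 0.494 -0.274  0.115] 0.81
top roller [0.578 0.039 0.107] 0.7
top wrench [0.485 0.084 0.024] 0.81
top wrench [0.559 0.135 0.091] 0.24
top pot [ 0.334 -0.21   0.027] 0.6
top spray [ 0.734 -0.139  0.127] 0.56
top tube_rack [ 0.699 -0.367  0.034] 0.57
```

```bash
python3 -c "
from cell import finish_job
print(finish_job())"
```

```text
the job is handed in; nothing more can be done
None
```

I put the flat-handled gauge in the gap with its flange down on the jaws, pushed the roller switch about 34 mm down (click is at 24 mm) and let it spring back to rest, then handed the job in at about 20 s. The other gauge and the listed bench items read unmoved; the orange and purple look-alikes, upright at the start, ended up lying on the bench. The tool never came near either one, but I did not see them fall.

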